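Lean the reflector tile on the soldering hearth

ROBOT

A 6-joint arm with a two-finger parallel gripper is mounted at the origin on the work surface. World frame = base frame: x ahead of the robot, y to its left, z up, the work surface at z = 0. Lengths are in mm, angles in rad, forces in N, time in s.
With the tool pointing down it reaches from about 275 to 1000 mm from the base axis. Payload 8.4 kg.
Tool frame: the origin (TCP) lies at the very end of the fingers, on their centre line; the grasp point (between the pads) lies 19 mm behind it; z points along the fingers, y is the line along which they close (so a half turn about z gives the same grasp; the last joint's range is limited). The gripper opens to 85 mm and grips with 20 to 120 N. Pads are 22 mm wide; open, the fingers measure 114 mm over their backs; the gripper's body (76 mm by 85 mm) begins 54 mm behind the grasp point. The pads swing forward as they close: fully open they stand 13 mm farther back than shut.
Start: joints at [-0.002, 0.353, 1.633, -0, 1.155, -0.002], TCP at [625.002, -0, 231.281] pointing down, gripper open.
Joint ranges: [-2.63, 2.63], [-0.92, 2.1], [0.06, 2.66], [-1.3, 4.44], [0, 2.69], [-3.02, 3.02]. Speed limits (rad/s): [2.22, 2.22, 2.79, 3.14, 3.14, 3.14].

INTERFACE

Orientations are given as [roll, pitch, yaw] about the fixed x, y, z axes, in that order (R = Rz(yaw) Ry(pitch) Rx(roll)).
In Python, from rig import r, vision gives the robot as it stands. The module is installed in compiled form; this text tells all that it offers.
- The arm moves only by the tool play_rows, never from a script. Its argument "steps" is a list of rows, each an object with "delta_pos": the shift along the tool's x, y, z in cm, a list of three; "yaw": the turn about the tool's z in rad; "jaw": the opening in per cent of the stroke, from 0 (shut) to 100 (fully open). A call has exactly 8 rows; each row is the pose to reach, as a shift and turn from the pose commanded when the call began, along the tool's axes at that moment; what a row does not reach only later rows make up. A row lasts 1/10 s, in which the tool goes at most 50 mm and 8.59 degrees, less where a joint would pass 70% of its speed; a pose out of reach is approached as far as the arm can. A call with a gripper value outside its range is refused whole. The fingers move at their own pace and stop on an object; "grip_force" is the grip in N (left out, the last holds). Time passes only in rows, so rows that repeat a pose let the fingers close, or fill a call up. It gives the time, the measured TCP pose, the force, the opening and the grip force at its end, in the units of the state.
- r.sense(): the state, without advancing time (a new reading comes with each control period).
- vision.grab_frame(name): name is "scene" or "side" or "wrist"; returns (picture, depth): 420x560x3 uint8, red, green, blue; 420x560 float32, mm along the optical axis (not along the pixel's ray), 0 where there is no reading.
- vision.calibration(name): a dict with "mtx" (3x3 intrinsics, pixels), "extrinsics" (4x4, takes a point from camera to world coordinates). Camera axes: x right, y down, z forward; pixel columns grow to the right and rows downward; lengths in mm; the calibration is good to about 2 mm. A picture is of the moment at which its call begins: read the wrist's pose just before it. calibration takes no time and is no camera call; for the wrist camera it gives the pose at the moment of the call.
- r.sign_off(): hands the job in; it is judged then, once.
Trained networks look in the newest picture that a camera, given by its name, has taken for a name from the list of things; names that differ only in an ending like _2 or _b are one class to them, and where a whole thing is asked for, a point or a joint stands for the part that bears it (a point fixed in the world has none). Each returns a list of dicts, best first, with "conf" (0 to 1); they miss things now and then, are a little off and sometimes report something else, mostly with a low value. They report only what shows in the picture. A call takes as long as a camera call. They do not tell look-alikes from the thing itself.
- vision.cut_out(camera, thing): "region" (420x560 bool, what is visible of it) and "uv" ([column, row] in pixels, amid what is visible of it).
- vision.landmark_of(camera, thing): "uv" ([column, row] in pixels: a listed point, or the origin of a listed thing).
The state is a dict: "clock": time; "qpos": joint angles; "qvel": joint speeds; "joint_efforts": joint torques, N m; "eef_pos": TCP position; "tcp_rot": TCP orientation; "contact_force": force on the tool from outside, world axes, zero at the start; "wrist_torque": the same for the moment, N m; "opening": opening from 0.0 (shut) to 1.0 (fully open); "grasp_force": force on a finger pad.
Only numpy, scipy, OpenCV 4.12 (cv2) and the standard library are available. Lean on these libraries where they do the work, as an engineer would, in place of code of your own. Each camera call takes 0.05 s, during which the arm holds its last target. There are 200 camera calls.

TASK

Set up the heat reflector for soldering: take the white tile off its low block and lean it on the hearth, steel-shod foot down and set snugly against the stop strip (on the prop's side of it), square to the strip and centred on it, its upper part resting back on the upright prop, whose distance differs each time and has to be felt for. The tile is brittle: never press it hard on the hearth or prop, and have it touching both before you let go, as it must not drop or flop even a few millimetres. Leave the beaker, the jar and the steel former where they stand.

Things in the scene. Friction and masses are not known exactly. Their poses are not given: they have to be found in the camera images.
- tile: Loose white ceramic tile, 140 (x) x 66 (y) x 14 mm (z), about 0.2 kg; its -x end, the foot, wears a flush 14 mm dark steel band. It starts flat on the block, centred within 10 mm, overhanging both long sides by about 15 mm, foot roughly towards the robot. Origin: centre of the underside; x runs from foot to top end, z is normal to the face that starts upward.
- tile_foot (a point): Centre of the tile's foot end face, at (-70, 0, 7) mm in the tile's frame; same axes as the tile.
- tile_top (a point): Centre of the tile's top end face, at (70, 0, 7) mm in the tile's frame; same axes as the tile.
- block: Fixed low red block that the tile starts on, 110 (x) x 36 (y) x 32 mm (z). Origin: centre of its underside.
- hearth: Fixed pale red-brown board, 200 (x) x 240 (y) x 25 mm thick; origin: centre of its underside, x points away from the robot. It carries a dark steel stop strip near its front edge, 12 wide (x), 110 long (y), 18 mm high, and behind it a clamped pale upright prop, 60 (x) x 44 (y) x 80 mm high, at y = -30. The prop's front face is 55 to 75 mm behind the strip's inner face: not reported.
- stop (a point): Point at the middle of the stop strip's inner face (the face towards the prop), level with the board's upper face: at (-50, -30, 25) mm in the hearth's frame, with the hearth's axes. The strip runs along y.
- beaker: Loose silver beaker, 54 mm across, 85 mm high, standing on the hearth beside the prop; leave alone. Origin: centre of its underside.
- jar: Loose flux jar with green lid, 50 mm across, 62 mm high, on the bench beside the block; leave alone. Origin: centre of its underside.
- former: Loose dark steel tube (former), 50 mm across, 55 mm high, on the bench on the other side of the block; leave alone. Origin: centre of its underside.
Mind the look-alikes: they are no part of the job. What is meant by the tile is not brown or red, and is the smaller of those in its own colour.

How it is judged:
By the outcome, as a careful person would: the job done as asked, in the order asked, and still so for the second after the job is handed in, with the robot touching nothing.
It also fails if it takes over 70 s, if anything falls off the work surface, if the arm or the gripper's body presses on something with over 40 N, if the wrist force passes 120 N, or if a joint passes its speed limit or range.

## Working session

There is one attempt and no reset: what is moved stays moved. The work goes in short steps, Python scripts to look and compute and a tool call to move; the robot and the scene stay as the last step left them, time stands still between calls to the robot, and variables do not carry over. Pictures are saved under pics/ and viewed, at most 10 in all, crops included, and the job is handed in when it is done.

Besides the shell and the picture viewer there is one more tool, called after "Call:" as a command line: name --argument value ..., lists and objects as JSON in quotes. play_rows: Moves the arm, as the interface text tells. Its arguments: {"type":"object","properties":{"steps":{"type":"array"},"grip_force":{"type":"number"}},"required":["steps"]}

```bash
mkdir -p pics; cat > h.py <<'E'
import numpy as np, cv2
from rig import r, vision
def grab(n): 
    p,d=vision.grab_frame(n); c=vision.calibration(n); return p,d,np.array(c["mtx"]),np.array(c["extrinsics"])
def w(uv,z,K,T):
    c=np.array([(uv[0]-K[0,2])/K[0,0]*z,(uv[1]-K[1,2])/K[1,1]*z,z,1]); return (T@c)[:3]
def cloud(d,K,T):
    v,u=np.mgrid[:420,:560]; c=np.stack([(u-K[0,2])/K[0,0]*d,(v-K[1,2])/K[1,1]*d,d,np.ones_like(d)],-1)
    return (c@T.T)[...,:3]
E
python3 - <<'E'
from h import *
ims=[]
for n in ["scene","side","wrist"]:
    p,d,K,T=grab(n); cv2.imwrite(f"pics/{n}0.png",p[...,::-1]); np.savez(f"{n}0.npz",p=p,d=d,K=K,T=T)
    P=cloud(d,K,T)
    print(n,T[:3,3].round(),(d>0).mean())
    for t in ["tile","block","hearth","beaker","jar","former"]:
        for o in vision.cut_out(n,t)[:3]:
            m=o["region"]&(d>0); q=P[m]
            print(t,round(o["conf"],2),np.round(o["uv"]),m.sum(),np.median(q,0).round() if len(q) else 0, np.percentile(q,[3,97],axis=0).round().tolist() if len(q) else 0)
s=r.sense();print(s["clock"],s["contact_force"],s["tcp_rot"])
a=[cv2.imread(f"pics/{n}0.png") for n in ["scene","side"]]
cv2.imwrite("pics/both0.png",cv2.resize(np.vstack(a),(600*560//840,600)))
E
```

```text
scene [1366.  381.  918.] 0.9958588435374149
tile 0.94 [336. 252.] 1318 [541. 227.  45.] [[467.0, 185.0, 34.0], [601.0, 265.0, 48.0]]
tile 0.74 [398. 331.] 1868 [694. 397.  13.] [[629.0, 347.0, 5.0], [753.0, 449.0, 17.0]]
tile 0.68 [383. 193.] 1795 [255. 274.  18.] [[152.0, 209.0, 1.0], [339.0, 338.0, 22.0]]
block 0.62 [160. 228.] 4818 [ 608. -221.   24.] [[479.0, -336.0, 7.0], [694.0, -92.0, 103.0]]
hearth 0.95 [162. 230.] 5177 [ 609. -216.   24.] [[473.0, -339.0, 1.0], [695.0, -91.0, 104.0]]
beaker 0.62 [171. 238.] 762 [ 660. -150.   83.] [[625.0, -179.0, 27.0], [677.0, -130.0, 109.0]]
jar 0.79 [288. 267.] 543 [623. 120.  48.] [[593.0, 97.0, 9.0], [635.0, 140.0, 63.0]]
former 0.56 [394. 246.] 589 [475. 334.  33.] [[423.0, 309.0, -2.0], [486.0, 356.0, 55.0]]
side [ 389. 1030.  662.] 0.9961479591836735
tile 0.82 [255. 263.] 1077 [529. 234.  46.] [[465.0, 186.0, 34.0], [591.0, 268.0, 48.0]]
tile 0.81 [376. 285.] 2576 [236. 285.  19.] [[152.0, 218.0, 4.0], [331.0, 343.0, 22.0]]
tile 0.76 [178. 319.] 1584 [683. 404.  14.] [[622.0, 348.0, 4.0], [748.0, 453.0, 16.0]]
block 0.49 [254. 270.
[... 236 characters left out ...]
73.0, -130.0, 110.0]]
jar 0.93 [233. 234.] 387 [606. 132.  41.] [[588.0, 102.0, 9.0], [628.0, 140.0, 63.0]]
former 0.59 [280. 294.] 609 [462. 348.  36.] [[440.0, 309.0, 3.0], [483.0, 356.0, 55.0]]
wrist [625.  67. 374.] 0.9958503401360544
tile 0.96 [ 41. 122.] 14844 [380.  64.  20.] [[335.0, -41.0, 7.0], [431.0, 141.0, 22.0]]
hearth 0.87 [224. 306.] 12920 [ 570. -147.   25.] [[501.0, -217.0, 10.0], [691.0, -86.0, 42.0]]
beaker 0.93 [298. 334.] 2376 [ 648. -137.   76.] [[627.0, -178.0, 34.0], [670.0, -131.0, 110.0]]
jar 0.72 [254.  66.] 2575 [609. 112.  62.] [[589.0, 92.0, 25.0], [629.0, 133.0, 64.0]]
1.05 [ 0.9554361  -0.35024821 -0.10261808] [-3.14159177e+00 -2.97801456e-05  1.57077648e+00]
```

View pics/scene0.png

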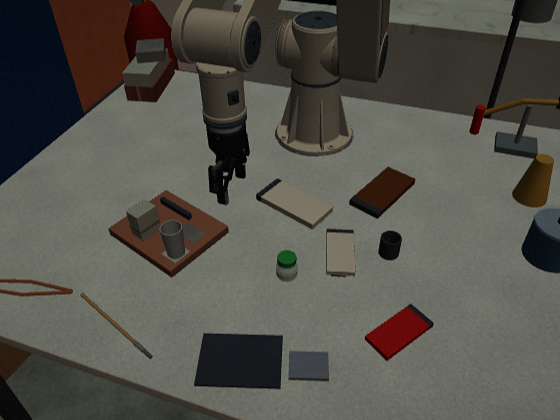

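View pics/side0.png

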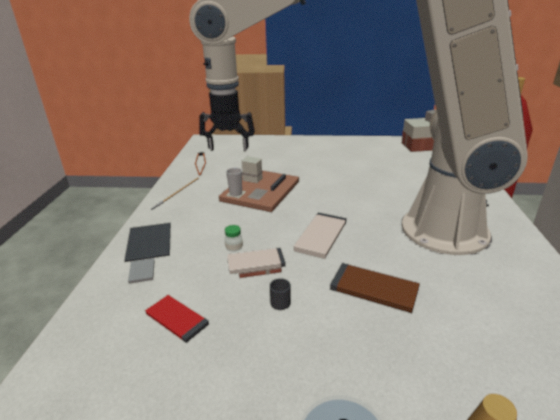

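Candidates in the scene picture: a white tile on a block (340,252), a larger white tile (295,201), a brown one (383,190) and a red one (400,330). The one at (340,252) fits: it is white, the smaller of the two whites, and lies on the red block with its dark foot towards the robot. I'll confirm it in a crop and fit the poses.

```bash
python3 - <<'E'
from h import *
A=[]
for n in ["scene","side"]:
    f=np.load(n+"0.npz"); p,d,K,T=[f[k] for k in "pdKT"]; P=cloud(d,K,T); A.append(P)
    X,Y,Z=P[...,0],P[...,1],P[...,2]
    def rect(name,m):
        q=P[m]
        if len(q)<8: print(n,name,"few");return
        (c,s,a)=cv2.minAreaRect(q[:,:2].astype(np.float32)); print(n,name,len(q),np.round(c,1),np.round(s,1),round(a,1),"z",np.median(q[:,2]).round(1))
    box=lambda x0,x1,y0,y1:(X>x0)&(X<x1)&(Y>y0)&(Y<y1)
    er=lambda m:cv2.morphologyEx(m.astype(np.uint8),cv2.MORPH_OPEN,np.ones((3,3)))>0
    rect("tile",er(box(440,630,170,285)&(Z>40)&(Z<54)))
    h=box(450,710,-350,-80)
    rect("board",er(h&(Z>19)&(Z<32)))
    rect("strip",(h&(Z>37)&(Z<49)&(X<580)&(p.max(-1)<70)))
    rect("proptop",er(h&(Z>99)&(Z<112)&(Y<-190)))
    rect("beaker",er(h&(Z>99)&(Z<116)&(Y>-190)))
    rect("jartop",box(570,650,80,160)&(Z>57)&(Z<70))
    rect("former",box(420,500,300,365)&(Z>48)&(Z<62))
    if n=="scene":
        c=cv2.resize(p[180:300,220:430,::-1],None,fx=3.5,fy=3.5,interpolation=cv2.INTER_CUBIC); cv2.imwrite("pics/crop.png",c)
    vision.grab_frame(n)
    for t in ["tile","tile_foot","tile_top","stop","hearth"]:
        for o in vision.landmark_of(n,t)[:2]:
            u=o["uv"];
            # intersect with plane
            z={"tile":32,"tile_foot":39,"tile_top":39,"stop":25,"hearth":0}[t]
            ray=w(u,1000,K,T)-T[:3,3]; print(n,t,round(o["conf"],2),np.round(u),(T[:3,3]+ray*(z-T[2,3])/ray[2])[:2].round(1))
E
```

```text
scene tile 1204 [531.5 225.1] [143.8  66.1] 15.2 z 45.0
scene board 3153 [ 577.  -218.7] [242.4 201.2] 70.8 z 23.6
scene strip 157 [ 514.7 -228.7] [111.2  15.9] 70.8 z 40.6
scene proptop 297 [ 609.8 -263. ] [48.4 60.7] 70.5 z 103.2
scene beaker 139 [ 651.2 -152.5] [56.5 46.9] 33.5 z 105.3
scene jartop 226 [610.7 116.3] [45.1 41.7] 18.3 z 60.7
scene former 138 [461.3 332.7] [52.2 47.6] 8.4 z 52.6
scene tile 0.96 [396. 333.] [713.5 390.7]
scene tile 0.85 [385. 194.] [273.8 284.5]
scene tile_foot 0.95 [266. 186.] [353.3 -32.2]
scene tile_foot 0.89 [420. 315.] [656.8 431.9]
scene tile_top 0.88 [322. 216.] [424.2 150.6]
scene tile_top 0.71 [337. 274.] [602.7 236.7]
scene stop 0.73 [173. 207.] [ 503.4 -242.9]
scene hearth 0.61 [171. 233.] [ 572.1 -215.4]
side tile 977 [532.  224.1] [139.8  70.2] 15.8 z 45.8
side board 1382 [ 575.  -217.9] [245.8 199.8] 68.9 z 25.0
side strip 26 [ 511.2 -222.2] [94.7  6.9] 68.0 z 41.4
side proptop 103 [ 609.4 -259.5] [45.5 60.7] 64.2 z 104.6
side beaker 88 [ 652. -156.] [47.9 58.1] 17.4 z 105.4
side jartop 133 [610.3 115.1] [44.4 43.8] 39.5 z 61.5
side former 160 [461.5 332.6] [47.7 50.3] 3.5 z 53.5
side tile 0.85 [255. 264.] [531.2 231.1]
side tile 0.72 [176. 322.] [672.4 435.3]
side tile_foot 0.92 [334. 220.] [329.2  22.3]
side tile_foot 0.82 [283. 255.] [462.9 200.9]
side tile_top 0.98 [155. 303.] [733.4 388.2]
side tile_top 0.97 [413. 300.] [166.8 348.6]
side stop 0.94 [275. 182.] [ 524.6 -241.2]
side hearth 0.88 [257. 191.] [ 587.4 -221.9]
```

View pics/crop.png

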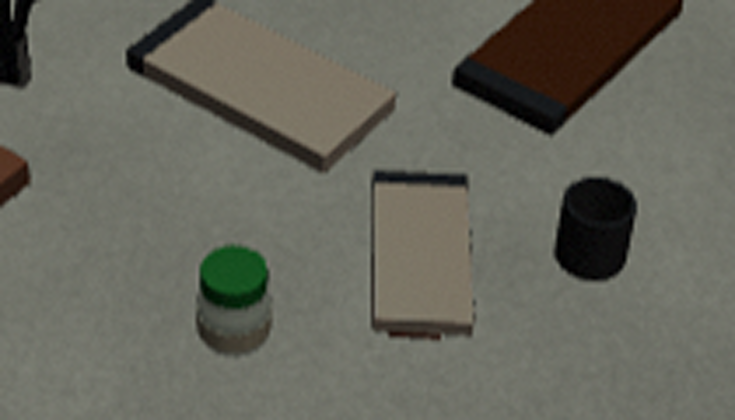

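Confirmed in the crop: the white tile sits on the red block at crop (420,250), dark foot towards the robot, next to the jar and the former. Moving above its top half now.

Call:
play_rows --steps '[{"delta_pos": [5, -1, 1], "yaw": -0.14, "jaw": 100}, {"delta_pos": [9, -2, 2], "yaw": -0.28, "jaw": 100}, {"delta_pos": [13, -3, 3], "yaw": -0.42, "jaw": 100}, {"delta_pos": [17, -4, 4], "yaw": -0.56, "jaw": 100}, {"delta_pos": [20, -5, 5], "yaw": -0.7, "jaw": 100}, {"delta_pos": [22, -5, 6], "yaw": -0.84, "jaw": 100}, {"delta_pos": [23.2, -5, 6], "yaw": -0.98, "jaw": 100}, {"delta_pos": [23.7, -5, 6], "yaw": -1.12, "jaw": 100}]'

```text
clock: 2.45
eef_pos: [574.6, 238.5, 170.8]
tcp_rot: [-3.141, -0.0, 2.698]
contact_force: [0.5, 0.2, -0.6]
opening: 0.998
grasp_force: 0.0
```

Call:
play_rows --steps '[{"delta_pos": [0, 0, 0], "yaw": -0.14, "jaw": 100}, {"delta_pos": [0, 0, 0], "yaw": -0.28, "jaw": 100}, {"delta_pos": [0, 0, 0], "yaw": -0.42, "jaw": 100}, {"delta_pos": [0, 0, 0], "yaw": -0.56, "jaw": 100}, {"delta_pos": [0, 0, 0], "yaw": -0.7, "jaw": 100}, {"delta_pos": [0, 0, 0], "yaw": -0.72, "jaw": 100}, {"delta_pos": [0, 0, 0], "yaw": -0.72, "jaw": 100}, {"delta_pos": [0, 0, 0], "yaw": -0.72, "jaw": 100}]'

```text
clock: 3.25
eef_pos: [575.0, 237.0, 171.3]
tcp_rot: [-3.142, 0.0, -2.875]
contact_force: [-0.7, -0.4, 0.1]
opening: 0.999
grasp_force: 0.0
```

```bash
python3 - <<'E'
from h import *
s=r.sense();print({k:np.round(s[k],3) for k in ["clock","eef_pos","tcp_rot","contact_force","qpos"]})
p,d,K,T=grab("wrist"); cv2.imwrite("pics/w1.png",p[...,::-1]);P=cloud(d,K,T)
X,Y,Z=[P[...,i] for i in range(3)]
m=(X>430)&(X<650)&(Y>160)&(Y<290)&(Z>39)&(Z<54)
m=cv2.morphologyEx(m.astype(np.uint8),cv2.MORPH_OPEN,np.ones((5,5)))>0
q=P[m];print(cv2.minAreaRect(q[:,:2].astype(np.float32)),np.median(q[:,2]))
print(np.array(np.nonzero(m)).min(1),np.array(np.nonzero(m)).max(1), T[:3,3])
E
```

```text
{'clock': np.float64(3.25), 'eef_pos': array([575.016, 237.005, 171.279]), 'tcp_rot': array([-3.142,  0.   , -2.875]), 'contact_force': array([-0.732, -0.425,  0.098]), 'qpos': array([ 0.389,  0.409,  1.695, -0.   ,  1.038, -1.448])}
((529.287109375, 223.42698669433594), (139.87307739257812, 66.2533950805664), 15.54360294342041) 46.38200853417584
[ 48 226] [226 314] [510.16293741 219.50724805 314.23714104]
```

View pics/w1.png

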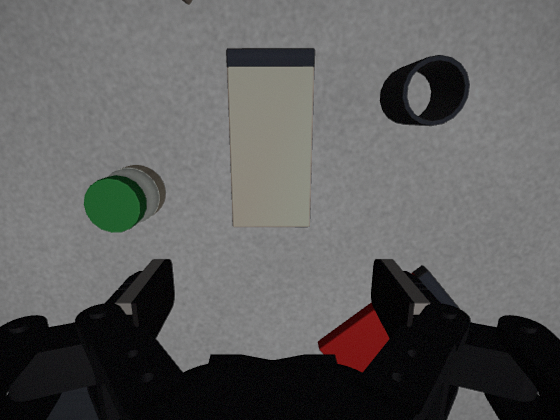

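Wrist view: the tile lies at (270,137) with its dark foot at the top. The open fingers straddle its line at (165,270) and (385,270), and the jar (115,205) and former (440,90) are clear. Descending and gripping.

Call:
play_rows --steps '[{"delta_pos": [0.24, -0.07, 3], "yaw": 0, "jaw": 100}, {"delta_pos": [0.24, -0.07, 6], "yaw": 0, "jaw": 100}, {"delta_pos": [0.24, -0.07, 9], "yaw": 0, "jaw": 100}, {"delta_pos": [0.24, -0.07, 12], "yaw": 0, "jaw": 100}, {"delta_pos": [0.24, -0.07, 14], "yaw": 0, "jaw": 100}, {"delta_pos": [0.24, -0.07, 15.2], "yaw": 0, "jaw": 100}, {"delta_pos": [0.24, -0.07, 15.7], "yaw": 0, "jaw": 100}, {"delta_pos": [0.24, -0.07, 15.7], "yaw": 0, "jaw": 100}]'

```text
clock: 4.1
eef_pos: [572.9, 235.7, 14.2]
tcp_rot: [-3.142, -0.0, -2.873]
contact_force: [0.4, -0.2, 0.8]
opening: 0.999
grasp_force: 0.0
```

Call:
play_rows --steps '[{"delta_pos": [0, 0, 0], "yaw": 0, "jaw": 85}, {"delta_pos": [0, 0, 0], "yaw": 0, "jaw": 80}, {"delta_pos": [0, 0, 0], "yaw": 0, "jaw": 75}, {"delta_pos": [0, 0, 0], "yaw": 0, "jaw": 70}, {"delta_pos": [0, 0, 0], "yaw": 0, "jaw": 60}, {"delta_pos": [0, 0, 0], "yaw": 0, "jaw": 60}, {"delta_pos": [0, 0, 0], "yaw": 0, "jaw": 60}, {"delta_pos": [0, 0, 0], "yaw": 0, "jaw": 60}]' --grip_force 40

```text
clock: 4.9
eef_pos: [573.7, 236.0, 15.7]
tcp_rot: [3.141, 0.002, -2.872]
contact_force: [-0.9, 0.3, 4.8]
opening: 0.767
grasp_force: 44.3
```

Call:
play_rows --steps '[{"delta_pos": [0, 0, -0.2], "yaw": 0, "jaw": 60}, {"delta_pos": [0, 0, -0.6], "yaw": 0, "jaw": 60}, {"delta_pos": [0, 0, -1.5], "yaw": 0, "jaw": 60}, {"delta_pos": [0, 0, -3], "yaw": 0, "jaw": 60}, {"delta_pos": [0, 0, -5], "yaw": 0, "jaw": 60}, {"delta_pos": [0, 0, -7], "yaw": 0, "jaw": 60}, {"delta_pos": [0, 0, -9], "yaw": 0, "jaw": 60}, {"delta_pos": [0, 0, -10], "yaw": 0, "jaw": 60}]'

```text
clock: 5.7
eef_pos: [574.0, 236.1, 117.3]
tcp_rot: [3.141, 0.003, -2.872]
contact_force: [0.1, 0.5, -1.7]
opening: 0.764
grasp_force: 44.8
```

```bash
cat >> h.py <<'E'
def tool():
    from scipy.spatial.transform import Rotation as Ro
    s=r.sense(); return np.array(s["eef_pos"]),Ro.from_euler("xyz",s["tcp_rot"]).as_matrix(),s
def look(tag):
    """tile face in wrist view, expressed in tool frame (mm)"""
    t,R,s=tool(); p,d,K,T=grab("wrist"); cv2.imwrite(f"pics/{tag}.png",p[...,::-1])
    L=(cloud(d,K,T)-t)@R; return p,d,L,t,R,s
E
python3 - <<'E'
from h import *
p,d,L,t,R,s=look("w2")
print({k:np.round(s[k],3) for k in ["clock","eef_pos","tcp_rot","contact_force","wrist_torque","opening","grasp_force"]})
for x in range(-30,140,10):
    m=(abs(L[...,1])<20)&(abs(L[...,0]-x)<3)&(L[...,2]<100)&(L[...,2]>-60)&(d>0)
    if m.sum()>5: print(x,m.sum(),np.median(L[m],0).round(1),p[m].mean(0).round())
E
```

```text
{'clock': np.float64(5.7), 'eef_pos': array([573.954, 236.142, 117.262]), 'tcp_rot': array([ 3.141e+00,  3.000e-03, -2.872e+00]), 'contact_force': array([ 0.078,  0.473, -1.733]), 'wrist_torque': array([ 0.024, -0.091, -0.021]), 'opening': np.float64(0.764), 'grasp_force': np.float64(44.832)}
-20 1283 [-19.9  -0.1 -31.4] [132. 126. 116.]
-10 1360 [-10.    0.3 -31.4] [133. 127. 117.]
0 1471 [  0.   -0.1 -31.3] [134. 128. 118.]
10 1559 [ 10.    0.3 -31.4] [135. 129. 118.]
20 1681 [ 20.    0.3 -31.3] [135. 129. 119.]
30 1790 [ 30.1  -0.1 -31.3] [135. 130. 119.]
40 1903 [ 40.    0.3 -31.3] [135. 130. 119.]
50 2050 [ 50.   -0.1 -31.3] [135. 130. 119.]
60 2243 [ 60.   -0.1 -31.3] [135. 130. 119.]
70 2448 [ 69.9  -0.1 -31.3] [134. 130. 119.]
80 2526 [ 80.   -0.1 -31.3] [132. 129. 118.]
90 2754 [ 90.   -0.1 -31.2] [130. 127. 116.]
100 1984 [ 99.   -0.  -31.2] [127. 124. 114.]
```

View pics/w2.png

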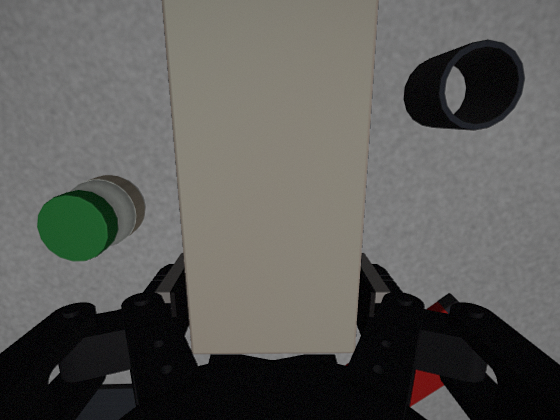

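Wrist view: the tile is held level, top end at (275,352), between the pads at (175,290) and (372,290). I'll raise it with a lighter grip and see whether the foot sags.

Call:
play_rows --steps '[{"delta_pos": [0, 0, -2], "yaw": 0, "jaw": 60}, {"delta_pos": [0, 0, -4], "yaw": 0, "jaw": 60}, {"delta_pos": [0, 0, -6], "yaw": 0, "jaw": 60}, {"delta_pos": [0, 0, -8], "yaw": 0, "jaw": 60}, {"delta_pos": [0, 0, -10], "yaw": 0, "jaw": 60}, {"delta_pos": [0, 0, -11], "yaw": 0, "jaw": 60}, {"delta_pos": [0, 0, -11.5], "yaw": 0, "jaw": 60}, {"delta_pos": [0, 0, -11.5], "yaw": 0, "jaw": 60}]' --grip_force 20

```text
clock: 6.55
eef_pos: [572.9, 235.7, 229.2]
tcp_rot: [3.142, 0.0, -2.872]
contact_force: [0.0, 0.5, -1.5]
opening: 0.762
grasp_force: 44.8
```

```bash
cat >> h.py <<'E'
def tilt(tag):
    p,d,L,t,R,s=look(tag)
    print({k:np.round(s[k],3) for k in ["clock","eef_pos","tcp_rot","contact_force","wrist_torque","opening","grasp_force"]})
    m=(abs(L[...,1])<22)&(d>0)&(L[...,0]>-50)&(L[...,0]<125)&(L[...,2]<110)&(L[...,2]>-70)
    m&=(p.max(-1)>60)
    q=L[m][:,[0,2]]
    # RANSAC line in x-z (largest plane), restricted to points within 150 of pads
    rng=np.random.default_rng(0);best=None
    for _ in range(300):
        a,b=q[rng.integers(len(q),size=2)]; v=b-a
        if np.hypot(*v)<15: continue
        n=np.array([-v[1],v[0]])/np.hypot(*v)
        k=abs((q-a)@n)<1.2
        if best is None or k.sum()>best.sum(): best=k
    g=q[best]; c=g.mean(0); v=np.linalg.svd(g-c,full_matrices=False)[2][0]; v=v*np.sign(v[0]+1e-3*v[1]+1e-9)
    if abs(v[0])<.5: v=v*np.sign(v[1])
    e=(g-c)@v
    print("tilt deg",np.degrees(np.arctan2(v[1],v[0])).round(2),"face from",(c+v*np.percentile(e,.5)).round(1),"to",(c+v*np.percentile(e,99.5)).round(1),"n",len(g),len(q))
    return p,d,L
E
python3 -c "
from h import *
tilt('w3')"
```

```text
{'clock': np.float64(6.55), 'eef_pos': array([572.859, 235.668, 229.237]), 'tcp_rot': array([ 3.142,  0.   , -2.872]), 'contact_force': array([ 0.008,  0.543, -1.452]), 'wrist_torque': array([-0.059, -0.043,  0.054]), 'opening': np.float64(0.762), 'grasp_force': np.float64(44.812)}
tilt deg -0.04 face from [-22.3 -29.9] to [101.3 -30. ] n 42880 45209
```

Call:
play_rows --steps '[{"delta_pos": [0.5, -2, 0], "yaw": 0.05, "jaw": 74}, {"delta_pos": [1.5, -6, 0], "yaw": 0.1, "jaw": 74}, {"delta_pos": [2.5, -10, 0], "yaw": 0.2, "jaw": 74}, {"delta_pos": [3.5, -14, 0], "yaw": 0.3, "jaw": 74}, {"delta_pos": [4.5, -18, 0], "yaw": 0.4, "jaw": 74}, {"delta_pos": [5.5, -22, 0], "yaw": 0.5, "jaw": 74}, {"delta_pos": [6.5, -25, 0], "yaw": 0.6, "jaw": 74}, {"delta_pos": [6.8, -27, 0], "yaw": 0.604, "jaw": 74}]' --grip_force 20

```text
clock: 7.4
eef_pos: [577.9, -45.0, 228.0]
tcp_rot: [-3.141, -0.002, 2.802]
contact_force: [-1.1, -0.4, -2.4]
opening: 0.763
grasp_force: 44.8
```

```bash
python3 -c "
from h import *
tilt('w4')"
```

```text
{'clock': np.float64(7.4), 'eef_pos': array([577.938, -44.98 , 227.95 ]), 'tcp_rot': array([-3.141e+00, -2.000e-03,  2.802e+00]), 'contact_force': array([-1.056, -0.407, -2.41 ]), 'wrist_torque': array([-0.015, -0.095, -0.011]), 'opening': np.float64(0.763), 'grasp_force': np.float64(44.766)}
tilt deg 0.05 face from [-23.8 -30.7] to [ 99.9 -30.6] n 42886 45242
```

Call:
play_rows --steps '[{"delta_pos": [0, 0, 0], "yaw": 0, "jaw": 75.5}, {"delta_pos": [0, 0, 0], "yaw": 0, "jaw": 75.8}, {"delta_pos": [0, 0, 0], "yaw": 0, "jaw": 76}, {"delta_pos": [0, 0, 0], "yaw": 0, "jaw": 76.2}, {"delta_pos": [0, 0, 0], "yaw": 0, "jaw": 76.3}, {"delta_pos": [0, 0, 0], "yaw": 0, "jaw": 76.4}, {"delta_pos": [0, 0, 0], "yaw": 0, "jaw": 76.5}, {"delta_pos": [0, 0, 0], "yaw": 0, "jaw": 76.5}]' --grip_force 20

```text
clock: 8.25
eef_pos: [579.1, -42.6, 229.3]
tcp_rot: [3.142, 0.0, 2.807]
contact_force: [0.9, 0.6, -1.6]
opening: 0.768
grasp_force: 34.7
```

Call:
play_rows --steps '[{"delta_pos": [0, 0, 0], "yaw": 0, "jaw": 76.6}, {"delta_pos": [0, 0, 0], "yaw": 0, "jaw": 76.7}, {"delta_pos": [0, 0, 0], "yaw": 0, "jaw": 76.8}, {"delta_pos": [0, 0, 0], "yaw": 0, "jaw": 76.8}, {"delta_pos": [0, 0, 0], "yaw": 0, "jaw": 76.8}, {"delta_pos": [0, 0, 0], "yaw": 0, "jaw": 76.8}, {"delta_pos": [0, 0, 0], "yaw": 0, "jaw": 76.8}, {"delta_pos": [0, 0, 0], "yaw": 0, "jaw": 76.8}]' --grip_force 20

```text
clock: 9.05
eef_pos: [579.1, -42.7, 229.3]
tcp_rot: [-3.142, 0.0, 2.807]
contact_force: [0.4, -0.2, -2.6]
opening: 0.769
grasp_force: 21.6
```

```bash
python3 -c "
from h import *
tilt('w5')"
```

```text
{'clock': np.float64(9.05), 'eef_pos': array([579.128, -42.684, 229.283]), 'tcp_rot': array([-3.142,  0.   ,  2.807]), 'contact_force': array([ 0.4  , -0.17 , -2.644]), 'wrist_torque': array([-0.083, -0.074,  0.009]), 'opening': np.float64(0.769), 'grasp_force': np.float64(21.628)}
tilt deg 0.07 face from [-22.4 -30.8] to [101.1 -30.6] n 42826 45315
```

Call:
play_rows --steps '[{"delta_pos": [0, 0, 0], "yaw": 0, "jaw": 76.85}, {"delta_pos": [0, 0, 0], "yaw": 0, "jaw": 76.85}, {"delta_pos": [0, 0, 0], "yaw": 0, "jaw": 76.9}, {"delta_pos": [0, 0, 0], "yaw": 0, "jaw": 76.9}, {"delta_pos": [0, 0, 0], "yaw": 0, "jaw": 76.9}, {"delta_pos": [0, 0, 0], "yaw": 0, "jaw": 76.9}, {"delta_pos": [0, 0, 0], "yaw": 0, "jaw": 76.9}, {"delta_pos": [0, 0, 0], "yaw": 0, "jaw": 76.9}]' --grip_force 20

```text
clock: 9.9
eef_pos: [579.2, -42.7, 229.3]
tcp_rot: [-3.142, 0.0, 2.807]
contact_force: [-1.1, 0.5, -1.6]
opening: 0.768
grasp_force: 17.5
```

```bash
python3 -c "
from h import *
tilt('w6')"
```

```text
{'clock': np.float64(9.9), 'eef_pos': array([579.151, -42.696, 229.289]), 'tcp_rot': array([-3.142,  0.   ,  2.807]), 'contact_force': array([-1.131,  0.534, -1.552]), 'wrist_torque': array([-0.011, -0.101, -0.056]), 'opening': np.float64(0.768), 'grasp_force': np.float64(17.452)}
tilt deg 0.11 face from [-22.3 -30.8] to [101.2 -30.6] n 42897 45310
```

Call:
play_rows --steps '[{"delta_pos": [0, 0, 0], "yaw": 0, "jaw": 76.95}, {"delta_pos": [0, 0, 0], "yaw": 0, "jaw": 76.95}, {"delta_pos": [0, 0, 0], "yaw": 0, "jaw": 77}, {"delta_pos": [0, 0, 0], "yaw": 0, "jaw": 77}, {"delta_pos": [0, 0, 0], "yaw": 0, "jaw": 77}, {"delta_pos": [0, 0, 0], "yaw": 0, "jaw": 77}, {"delta_pos": [0, 0, 0], "yaw": 0, "jaw": 77}, {"delta_pos": [0, 0, 0], "yaw": 0, "jaw": 77}]' --grip_force 20

```text
clock: 10.75
eef_pos: [579.1, -42.7, 229.3]
tcp_rot: [-3.142, -0.0, 2.807]
contact_force: [-0.7, 0.2, -2.4]
opening: 0.772
grasp_force: 13.5
```

```bash
python3 -c "
from h import *
tilt('w7')"
```

```text
{'clock': np.float64(10.75), 'eef_pos': array([579.131, -42.679, 229.267]), 'tcp_rot': array([-3.142, -0.   ,  2.807]), 'contact_force': array([-0.734,  0.173, -2.436]), 'wrist_torque': array([-0.027, -0.119, -0.027]), 'opening': np.float64(0.772), 'grasp_force': np.float64(13.476)}
tilt deg 0.23 face from [-22.4 -30.9] to [101.2 -30.4] n 42889 45275
```

Call:
play_rows --steps '[{"delta_pos": [0, 0, 0], "yaw": 0, "jaw": 77.05}, {"delta_pos": [0, 0, 0], "yaw": 0, "jaw": 77.05}, {"delta_pos": [0, 0, 0], "yaw": 0, "jaw": 77.1}, {"delta_pos": [0, 0, 0], "yaw": 0, "jaw": 77.1}, {"delta_pos": [0, 0, 0], "yaw": 0, "jaw": 77.1}, {"delta_pos": [0, 0, 0], "yaw": 0, "jaw": 77.1}, {"delta_pos": [0, 0, 0], "yaw": 0, "jaw": 77.1}, {"delta_pos": [0, 0, 0], "yaw": 0, "jaw": 77.1}]' --grip_force 20

```text
clock: 11.6
eef_pos: [579.2, -42.7, 229.3]
tcp_rot: [3.142, 0.0, 2.807]
contact_force: [-0.9, 0.2, -1.8]
opening: 0.773
grasp_force: 7.9
```

```bash
python3 -c "
from h import *
tilt('w8')"
```

```text
{'clock': np.float64(11.6), 'eef_pos': array([579.153, -42.656, 229.289]), 'tcp_rot': array([3.142, 0.   , 2.807]), 'contact_force': array([-0.872,  0.181, -1.831]), 'wrist_torque': array([-0.026, -0.053, -0.038]), 'opening': np.float64(0.773), 'grasp_force': np.float64(7.87)}
tilt deg 15.64 face from [-19.4 -35.9] to [100.5  -2.4] n 35702 37755
```

Call:
play_rows --steps '[{"delta_pos": [0, 0, 0], "yaw": 0, "jaw": 77.1}, {"delta_pos": [0, 0, 0], "yaw": 0, "jaw": 77.1}, {"delta_pos": [0, 0, 0], "yaw": 0, "jaw": 77.1}, {"delta_pos": [0, 0, 0], "yaw": 0, "jaw": 77.1}, {"delta_pos": [0, 0, 0], "yaw": 0, "jaw": 77.1}, {"delta_pos": [0, 0, 0], "yaw": 0, "jaw": 77}, {"delta_pos": [0, 0, 0], "yaw": 0, "jaw": 76.8}, {"delta_pos": [0, 0, 0], "yaw": 0, "jaw": 76.8}]'

```text
clock: 12.45
eef_pos: [579.1, -42.7, 229.3]
tcp_rot: [3.142, -0.0, 2.807]
contact_force: [0.3, -0.3, -0.7]
opening: 0.764
grasp_force: 12.8
```

```bash
python3 -c "
from h import *
tilt('w9')"
```

```text
{'clock': np.float64(12.45), 'eef_pos': array([579.125, -42.659, 229.26 ]), 'tcp_rot': array([ 3.142, -0.   ,  2.807]), 'contact_force': array([ 0.308, -0.254, -0.74 ]), 'wrist_torque': array([-0.028, -0.094,  0.01 ]), 'opening': np.float64(0.764), 'grasp_force': np.float64(12.831)}
tilt deg 15.6 face from [-19.5 -35.9] to [100.5  -2.4] n 35659 37774
```

Call:
play_rows --steps '[{"delta_pos": [0, 0, 0], "yaw": 0, "jaw": 77}, {"delta_pos": [0, 0, 0], "yaw": 0, "jaw": 77.1}, {"delta_pos": [0, 0, 0], "yaw": 0, "jaw": 77.1}, {"delta_pos": [0, 0, 0], "yaw": 0, "jaw": 77.15}, {"delta_pos": [0, 0, 0], "yaw": 0, "jaw": 77.15}, {"delta_pos": [0, 0, 0], "yaw": 0, "jaw": 77.15}, {"delta_pos": [0, 0, 0], "yaw": 0, "jaw": 77.1}, {"delta_pos": [0, 0, 0], "yaw": 0, "jaw": 77}]'

```text
clock: 13.3
eef_pos: [579.1, -42.7, 229.2]
tcp_rot: [-3.142, -0.0, 2.807]
contact_force: [-0.1, -0.1, -2.2]
opening: 0.771
grasp_force: 8.1
```

```bash
python3 -c "
from h import *
tilt('w10')"
```

```text
{'clock': np.float64(13.3), 'eef_pos': array([579.114, -42.67 , 229.25 ]), 'tcp_rot': array([-3.142, -0.   ,  2.807]), 'contact_force': array([-0.071, -0.111, -2.213]), 'wrist_torque': array([-0.   , -0.055,  0.008]), 'opening': np.float64(0.771), 'grasp_force': np.float64(8.05)}
tilt deg 50.44 face from [-11.  -44.6] to [69.4 52.8] n 23452 24640
```

The foot has sagged to 50°, close to the lean angle needed. Firming the grip and moving over the hearth.

Call:
play_rows --steps '[{"delta_pos": [-0.5, -1, 0], "yaw": 0, "jaw": 76.6}, {"delta_pos": [-1, -3, 0], "yaw": 0, "jaw": 76.6}, {"delta_pos": [-2, -7, 0], "yaw": 0, "jaw": 76.6}, {"delta_pos": [-3.2, -11, 0], "yaw": 0, "jaw": 76.6}, {"delta_pos": [-4.5, -15, 0], "yaw": 0, "jaw": 76.6}, {"delta_pos": [-5.6, -18, 1], "yaw": 0, "jaw": 76.6}, {"delta_pos": [-6, -19.3, 2], "yaw": 0, "jaw": 76.6}, {"delta_pos": [-6.1, -19.7, 3], "yaw": 0, "jaw": 76.6}]'

```text
clock: 14.15
eef_pos: [571.6, -250.5, 198.5]
tcp_rot: [-3.142, -0.0, 2.805]
contact_force: [-0.4, -0.1, -2.3]
opening: 0.771
grasp_force: 19.3
```

```bash
python3 - <<'E'
from h import *
p,d,L=tilt('w11')
t,R,s=tool(); P=L@R.T+t; np.savez("w11.npz",p=p,d=d,P=P)
S=np.array([520,-230.6]);a=np.radians(-19.2);hx=np.array([np.cos(a),np.sin(a)]);hy=np.array([-hx[1],hx[0]])
Q=P[...,:2]-S; A=Q@hx;B=Q@hy;Z=P[...,2]
for nm,m in [("strip",(abs(A)<25)&(abs(B)<70)&(Z>36)&(Z<50)),("board",(A>-70)&(A<200)&(abs(B-30)<150)&(Z>20)&(Z<31)),("prop",(A>40)&(A<140)&(abs(B)<40)&(Z>98)&(Z<112)),]:
    m=cv2.morphologyEx((m&(d>0)).astype(np.uint8),cv2.MORPH_OPEN,np.ones((3,3)))>0
    if m.sum()<20: print(nm,"few",m.sum());continue
    q=np.stack([A[m],B[m]],1).astype(np.float32); c=cv2.minAreaRect(q)
    print(nm,m.sum(),np.round(c[0],1),np.round(c[1],1),round(c[2],2),"z",np.median(Z[m]).round(1),"A",np.percentile(q[:,0],[1,99]).round(1),"B",np.percentile(q[:,1],[1,99]).round(1))
E
```

```text
{'clock': np.float64(14.15), 'eef_pos': array([ 571.633, -250.534,  198.479]), 'tcp_rot': array([-3.142, -0.   ,  2.805]), 'contact_force': array([-0.433, -0.088, -2.318]), 'wrist_torque': array([ 0.002, -0.053, -0.025]), 'opening': np.float64(0.771), 'grasp_force': np.float64(19.26)}
tilt deg 50.27 face from [-10.  -42.5] to [70.8 54.6] n 23379 24644
strip 94 [-10.7  -1.9] [109.3  11. ] 89.98 z 39.8 A [-16.2  -5.2] B [-56.4  52.7]
board 22073 [37.7 28.5] [238.8 184.1] 89.99 z 21.9 A [-54.1 111.5] B [-88.9 145.7]
prop few 0
```

View pics/w11.png

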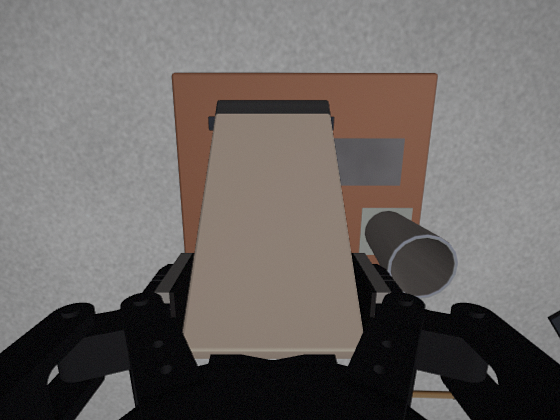

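Wrist view: the tilted tile's foot is at (273,107), above the strip, whose ends show at (212,123) and (332,122). The beaker at (410,255) is well clear. Adding a few more degrees of sag.

Call:
play_rows --steps '[{"delta_pos": [0, 0, 0], "yaw": 0, "jaw": 76.8}, {"delta_pos": [0, 0, 0], "yaw": 0, "jaw": 77}, {"delta_pos": [0, 0, 0], "yaw": 0, "jaw": 77.1}, {"delta_pos": [0, 0, 0], "yaw": 0, "jaw": 77.15}, {"delta_pos": [0, 0, 0], "yaw": 0, "jaw": 77.15}, {"delta_pos": [0, 0, 0], "yaw": 0, "jaw": 77.15}, {"delta_pos": [0, 0, 0], "yaw": 0, "jaw": 77}, {"delta_pos": [0, 0, 0], "yaw": 0, "jaw": 76.8}]'

```text
clock: 15.0
eef_pos: [572.0, -248.8, 199.3]
tcp_rot: [-3.142, 0.0, 2.807]
contact_force: [0.0, 0.6, -1.4]
opening: 0.765
grasp_force: 13.6
```

```bash
cat > m.py <<'E'
from h import *
import sys
S=np.array([520,-230.6]);a=np.radians(-19.2);hx=np.array([np.cos(a),np.sin(a)]);hy=np.array([-hx[1],hx[0]])
if __name__=="__main__":
    p,d,L=tilt(sys.argv[1])
    t,R,s=tool(); P=L@R.T+t
    Q=P[...,:2]-S; A=Q@hx;B=Q@hy;Z=P[...,2]; print("TCP hearth",((t[:2]-S)@hx).round(1),((t[:2]-S)@hy).round(1),"yaw err deg",np.degrees(s["tcp_rot"][2]-np.radians(160.8)).round(2))
    for nm,m in [("strip",(abs(A+3)<14)&(abs(B)<70)&(Z>35)&(Z<50)&(p.max(-1)<75)),("board",(A>-70)&(A<200)&(abs(B-30)<150)&(Z>18)&(Z<31)&(p[...,0]>p[...,2]*1.4)),("tile",(Z>55)&(abs(B)<60)&(p.min(-1)>70)&(abs(L[...,0]-30)<10))]:
        m=cv2.morphologyEx((m&(d>0)).astype(np.uint8),cv2.MORPH_OPEN,np.ones((3,3)))>0
        if m.sum()<20: print(nm,"few",m.sum());continue
        print(nm,m.sum(),"z",np.median(Z[m]).round(1),"A",np.percentile(A[m],[1,99]).round(1),"B",np.percentile(B[m],[.3,99.7]).round(1))
E
python3 m.py w12
```

```text
{'clock': np.float64(15.0), 'eef_pos': array([ 572.049, -248.783,  199.32 ]), 'tcp_rot': array([-3.142,  0.   ,  2.807]), 'contact_force': array([ 0.012,  0.622, -1.37 ]), 'wrist_torque': array([-0.02 , -0.002,  0.008]), 'opening': np.float64(0.765), 'grasp_force': np.float64(13.558)}
tilt deg 50.42 face from [-11.  -44.5] to [69.5 53. ] n 23483 24659
TCP hearth 55.1 -0.1 yaw err deg 0.02
strip 100 z 43.2 A [-13.1  -2. ] B [-57.5 -50.7]
board 18525 z 25.3 A [-50.4 112.9] B [-92. 145.]
tile 7683 z 195.2 A [15.5 34.8] B [-32.5  32.4]
```

Call:
play_rows --steps '[{"delta_pos": [0, 0, 0], "yaw": 0, "jaw": 77}, {"delta_pos": [0, 0, 0], "yaw": 0, "jaw": 77.15}, {"delta_pos": [0, 0, -5], "yaw": 0, "jaw": 77.1}, {"delta_pos": [0, 0, -9], "yaw": 0, "jaw": 76.6}, {"delta_pos": [0, 0, -12], "yaw": 0, "jaw": 76.5}, {"delta_pos": [0, 0, -13.5], "yaw": 0, "jaw": 76.5}, {"delta_pos": [0, 0, -14], "yaw": 0, "jaw": 76.5}, {"delta_pos": [0, 0, -14], "yaw": 0, "jaw": 76.5}]'

```text
clock: 15.85
eef_pos: [571.8, -248.7, 338.6]
tcp_rot: [-3.142, -0.001, 2.807]
contact_force: [1.4, -0.3, -1.9]
opening: 0.772
grasp_force: 22.5
```

```bash
python3 m.py w13
```

```text
{'clock': np.float64(15.85), 'eef_pos': array([ 571.799, -248.735,  338.604]), 'tcp_rot': array([-3.142e+00, -1.000e-03,  2.807e+00]), 'contact_force': array([ 1.364, -0.318, -1.897]), 'wrist_torque': array([ 0.031, -0.073,  0.011]), 'opening': np.float64(0.772), 'grasp_force': np.float64(22.464)}
tilt deg 61.07 face from [ -7.  -43.8] to [54.  66.7] n 19643 21524
TCP hearth 54.5 -0.1 yaw err deg 0.02
strip 759 z 41.8 A [-14.3  -4.3] B [-56.7  51. ]
board 8993 z 23.7 A [-52.   80.3] B [-91.8 145.6]
tile 6872 z 316.7 A [14.6 34.2] B [-32.3  32.6]
```

Call:
play_rows --steps '[{"delta_pos": [-0.2, -0.1, 1.5], "yaw": 0, "jaw": 76.5}, {"delta_pos": [-0.5, -0.21, 5], "yaw": 0, "jaw": 76.5}, {"delta_pos": [-0.8, -0.21, 9], "yaw": 0, "jaw": 76.5}, {"delta_pos": [-0.8, -0.21, 13], "yaw": 0, "jaw": 76.5}, {"delta_pos": [-0.8, -0.21, 16.5], "yaw": 0, "jaw": 76.5}, {"delta_pos": [-0.8, -0.21, 19], "yaw": 0, "jaw": 76.5}, {"delta_pos": [-0.8, -0.21, 20.6], "yaw": 0, "jaw": 76.5}, {"delta_pos": [-0.8, -0.21, 21.2], "yaw": 0, "jaw": 76.5}]'

```text
clock: 16.7
eef_pos: [577.2, -252.7, 124.0]
tcp_rot: [3.141, -0.005, 2.807]
contact_force: [-0.6, -0.4, -1.8]
opening: 0.767
grasp_force: 22.5
```

Call:
play_rows --steps '[{"delta_pos": [0, 0, 0.2], "yaw": 0, "jaw": 76.5}, {"delta_pos": [0, 0, 0.4], "yaw": 0, "jaw": 76.5}, {"delta_pos": [0, 0, 0.6], "yaw": 0, "jaw": 76.5}, {"delta_pos": [0, 0, 0.7], "yaw": 0, "jaw": 76.5}, {"delta_pos": [0, 0, 0.8], "yaw": 0, "jaw": 76.5}, {"delta_pos": [0, 0, 0.8], "yaw": 0, "jaw": 76.5}, {"delta_pos": [0, 0, 0.8], "yaw": 0, "jaw": 76.5}, {"delta_pos": [0, 0, 0.8], "yaw": 0, "jaw": 76.5}]'

```text
clock: 17.5
eef_pos: [579.0, -253.4, 119.4]
tcp_rot: [-3.142, 0.0, 2.807]
contact_force: [-0.3, -0.0, -2.2]
opening: 0.767
grasp_force: 22.5
```

```bash
python3 m.py w14; python3 - <<'E'
from h import *
t,R,s=tool();print([ (np.round(r.sense()["contact_force"],1)) for _ in range(3)])
p,d,K,T=grab("side"); a=cv2.resize(p[140:220,210:310,::-1],None,fx=5,fy=5,interpolation=cv2.INTER_CUBIC)
b=cv2.imread("pics/w14.png"); b=cv2.resize(b[40:220,180:380],None,fx=2,fy=2.22)
cv2.imwrite("pics/v14.png",np.hstack([cv2.resize(a,(400,400)),cv2.resize(b,(400,400))]))
E
```

```text
{'clock': np.float64(17.5), 'eef_pos': array([ 578.951, -253.419,  119.436]), 'tcp_rot': array([-3.142,  0.   ,  2.807]), 'contact_force': array([-0.348, -0.009, -2.213]), 'wrist_torque': array([-0.009, -0.002, -0.018]), 'opening': np.float64(0.767), 'grasp_force': np.float64(22.521)}
tilt deg 61.14 face from [ -7.3 -44.6] to [53.7 66. ] n 19702 26647
TCP hearth 63.2 -2.2 yaw err deg 0.02
strip 3981 z 43.4 A [-13.3   6.9] B [-57.3  50.9]
board 43320 z 25.3 A [-50.3  97.8] B [-91.6 144.9]
tile 6838 z 98.6 A [23.4 42.9] B [-34.6  30.4]
[array([-0.7, -0.4, -1.2]), array([-0.7, -0.4, -1.2]), array([-0.7, -0.4, -1.2])]
```

View pics/v14.png

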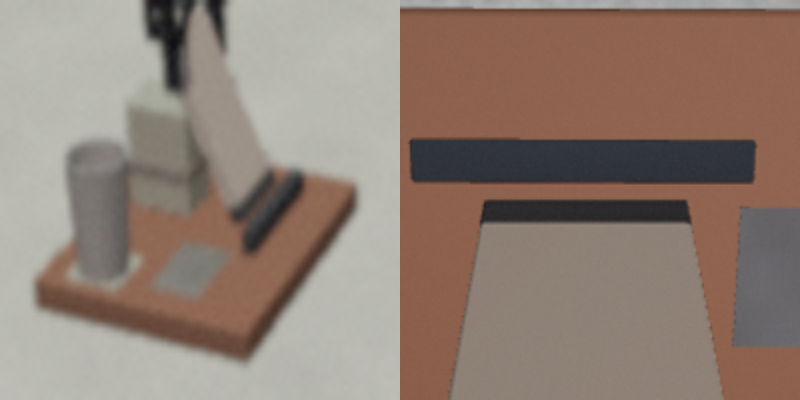

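Left (side view): the tilted tile is just behind the strip, with the prop behind it. Right (wrist view): the foot at (586,212) is about 4 mm inside the strip at (582,162) and parallel to it, roughly 1 mm off centre. Lowering gently and trimming sideways.

Call:
play_rows --steps '[{"delta_pos": [0, -0.1, 0.2], "yaw": 0, "jaw": 76.8}, {"delta_pos": [0, -0.1, 0.4], "yaw": 0, "jaw": 76.8}, {"delta_pos": [0, -0.1, 0.5], "yaw": 0, "jaw": 76.8}, {"delta_pos": [0, -0.1, 0.6], "yaw": 0, "jaw": 76.8}, {"delta_pos": [0, -0.1, 0.65], "yaw": 0, "jaw": 76.8}, {"delta_pos": [0, -0.1, 0.7], "yaw": 0, "jaw": 76.8}, {"delta_pos": [0, -0.1, 0.7], "yaw": 0, "jaw": 76.8}, {"delta_pos": [0, -0.1, 0.7], "yaw": 0, "jaw": 76.8}]'

```text
clock: 18.4
eef_pos: [578.6, -254.3, 112.3]
tcp_rot: [3.142, 0.0, 2.807]
contact_force: [0.5, -0.3, -1.7]
opening: 0.771
grasp_force: 22.5
```

Call:
play_rows --steps '[{"delta_pos": [0, 0, 0.02], "yaw": 0, "jaw": 76.8}, {"delta_pos": [0, 0, 0.05], "yaw": 0, "jaw": 76.8}, {"delta_pos": [0, 0, 0.08], "yaw": 0, "jaw": 76.8}, {"delta_pos": [0, 0, 0.1], "yaw": 0, "jaw": 76.8}, {"delta_pos": [0, 0, 0.12], "yaw": 0, "jaw": 76.8}, {"delta_pos": [0, 0, 0.15], "yaw": 0, "jaw": 76.8}, {"delta_pos": [0, 0, 0.15], "yaw": 0, "jaw": 76.8}, {"delta_pos": [0, 0, 0.15], "yaw": 0, "jaw": 76.8}]'

```text
clock: 19.2
eef_pos: [578.6, -254.3, 110.8]
tcp_rot: [3.142, 0.0, 2.807]
contact_force: [-0.7, -0.2, -2.5]
opening: 0.77
grasp_force: 22.5
```

```bash
python3 m.py w15
```

```text
{'clock': np.float64(19.2), 'eef_pos': array([ 578.583, -254.348,  110.787]), 'tcp_rot': array([3.142, 0.   , 2.807]), 'contact_force': array([-0.714, -0.205, -2.532]), 'wrist_torque': array([ 0.024, -0.008, -0.012]), 'opening': np.float64(0.77), 'grasp_force': np.float64(22.523)}
tilt deg 61.18 face from [ -7.3 -44.7] to [63.9 84.6] n 19887 27291
TCP hearth 63.1 -3.1 yaw err deg 0.02
strip 4361 z 43.2 A [-13.5   8.5] B [-57.2  50.8]
board 46549 z 25.4 A [-50.3  95.1] B [-91.6 144.9]
tile 6858 z 90.0 A [23.3 42.9] B [-35.5  29.4]
```

Call:
play_rows --steps '[{"delta_pos": [0, 0, 0.03], "yaw": 0, "jaw": 76.9}, {"delta_pos": [0, 0, 0.06], "yaw": 0, "jaw": 76.9}, {"delta_pos": [0, 0, 0.09], "yaw": 0, "jaw": 76.9}, {"delta_pos": [0, 0, 0.12], "yaw": 0, "jaw": 76.9}, {"delta_pos": [0, 0, 0.15], "yaw": 0, "jaw": 76.9}, {"delta_pos": [0, 0, 0.15], "yaw": 0, "jaw": 76.9}, {"delta_pos": [0, 0, 0.15], "yaw": 0, "jaw": 76.9}, {"delta_pos": [0, 0, 0.15], "yaw": 0, "jaw": 76.9}]'

```text
clock: 20.05
eef_pos: [578.8, -254.5, 109.6]
tcp_rot: [-3.142, 0.001, 2.807]
contact_force: [0.3, 0.2, 4.3]
opening: 0.773
grasp_force: 19.7
```

```bash
python3 m.py w16 | head -3
```

```text
{'clock': np.float64(20.05), 'eef_pos': array([ 578.844, -254.461,  109.638]), 'tcp_rot': array([-3.142e+00,  1.000e-03,  2.807e+00]), 'contact_force': array([0.28, 0.25, 4.3 ]), 'wrist_torque': array([ 0.09 ,  0.157, -0.015]), 'opening': np.float64(0.773), 'grasp_force': np.float64(19.737)}
tilt deg 60.98 face from [ -7.3 -44.7] to [64.1 84.2] n 20050 27786
TCP hearth 63.4 -3.2 yaw err deg 0.02
```

Call:
play_rows --steps '[{"delta_pos": [0, 0, -0.08], "yaw": 0, "jaw": 76.95}, {"delta_pos": [0.05, 0, -0.08], "yaw": 0, "jaw": 77}, {"delta_pos": [0.1, 0, -0.08], "yaw": 0, "jaw": 77}, {"delta_pos": [0.15, 0, -0.08], "yaw": 0, "jaw": 77}, {"delta_pos": [0.2, 0, -0.08], "yaw": 0, "jaw": 77}, {"delta_pos": [0.25, 0, -0.08], "yaw": 0, "jaw": 77}, {"delta_pos": [0.28, 0, -0.08], "yaw": 0, "jaw": 77}, {"delta_pos": [0.3, 0, -0.08], "yaw": 0, "jaw": 77}]'

```text
clock: 20.9
eef_pos: [575.4, -253.2, 109.9]
tcp_rot: [3.142, -0.001, 2.807]
contact_force: [-0.5, 0.1, -1.3]
opening: 0.771
grasp_force: 14.3
```

```bash
python3 m.py w17
```

```text
{'clock': np.float64(20.9), 'eef_pos': array([ 575.441, -253.236,  109.897]), 'tcp_rot': array([ 3.142e+00, -1.000e-03,  2.807e+00]), 'contact_force': array([-0.469,  0.146, -1.252]), 'wrist_torque': array([-0.008, -0.078, -0.013]), 'opening': np.float64(0.771), 'grasp_force': np.float64(14.34)}
tilt deg 61.16 face from [ -7.3 -44.8] to [53.7 66. ] n 19680 27441
TCP hearth 59.8 -3.1 yaw err deg 0.01
strip 4327 z 43.2 A [-13.3   5.2] B [-57.3  50.9]
board 45064 z 25.4 A [-50.2  91.9] B [-91.6 144.9]
tile 6805 z 89.1 A [20.  39.5] B [-35.5  29.4]
```

Call:
play_rows --steps '[{"delta_pos": [0.02, 0, 0], "yaw": 0, "jaw": 77}, {"delta_pos": [0.05, 0, 0], "yaw": 0, "jaw": 77}, {"delta_pos": [0.08, 0, 0], "yaw": 0, "jaw": 77}, {"delta_pos": [0.1, 0, 0], "yaw": 0, "jaw": 77}, {"delta_pos": [0.12, 0, 0], "yaw": 0, "jaw": 77}, {"delta_pos": [0.15, 0, 0], "yaw": 0, "jaw": 77}, {"delta_pos": [0.15, 0, 0], "yaw": 0, "jaw": 77}, {"delta_pos": [0.15, 0, 0], "yaw": 0, "jaw": 77}]'

```text
clock: 21.75
eef_pos: [574.3, -252.9, 110.1]
tcp_rot: [3.142, 0.0, 2.807]
contact_force: [0.9, -0.9, -1.9]
opening: 0.775
grasp_force: 14.3
```

```bash
python3 m.py w18
```

```text
{'clock': np.float64(21.75), 'eef_pos': array([ 574.327, -252.86 ,  110.101]), 'tcp_rot': array([3.142, 0.   , 2.807]), 'contact_force': array([ 0.932, -0.858, -1.857]), 'wrist_torque': array([-0.04 , -0.042,  0.026]), 'opening': np.float64(0.775), 'grasp_force': np.float64(14.299)}
tilt deg 61.17 face from [ -7.3 -44.7] to [53.6 65.9] n 19710 27299
TCP hearth 58.6 -3.2 yaw err deg 0.02
strip 4304 z 43.2 A [-13.3   4. ] B [-57.3  50.8]
board 44555 z 25.4 A [-50.2  90.9] B [-91.6 145. ]
tile 6845 z 89.3 A [18.8 38.4] B [-35.5  29.5]
```

Call:
play_rows --steps '[{"delta_pos": [0.02, 0, 0], "yaw": 0, "jaw": 77}, {"delta_pos": [0.05, 0, 0], "yaw": 0, "jaw": 77}, {"delta_pos": [0.08, 0, 0], "yaw": 0, "jaw": 77}, {"delta_pos": [0.1, 0, 0], "yaw": 0, "jaw": 77}, {"delta_pos": [0.12, 0, 0], "yaw": 0, "jaw": 77}, {"delta_pos": [0.15, 0, 0], "yaw": 0, "jaw": 77}, {"delta_pos": [0.15, 0, 0], "yaw": 0, "jaw": 77}, {"delta_pos": [0.15, 0, 0], "yaw": 0, "jaw": 77}]'

```text
clock: 22.6
eef_pos: [573.3, -252.5, 110.3]
tcp_rot: [-3.142, 0.001, 2.807]
contact_force: [3.4, -1.0, 1.1]
opening: 0.77
grasp_force: 14.5
```

```bash
python3 m.py w19
```

```text
{'clock': np.float64(22.6), 'eef_pos': array([ 573.253, -252.524,  110.343]), 'tcp_rot': array([-3.142e+00,  1.000e-03,  2.807e+00]), 'contact_force': array([ 3.353, -1.023,  1.145]), 'wrist_torque': array([-0.132, -0.546, -0.043]), 'opening': np.float64(0.77), 'grasp_force': np.float64(14.505)}
tilt deg 61.65 face from [ -7.2 -44.9] to [52.9 66.5] n 19579 27165
TCP hearth 57.5 -3.2 yaw err deg 0.02
strip 4320 z 43.2 A [-13.2   4.2] B [-57.2  50.9]
board 44363 z 25.4 A [-50.3  90. ] B [-91.6 144.9]
tile 6746 z 88.7 A [17.9 37.3] B [-35.6  29.4]
```

Strip felt (about 3.5 N). Now swinging the top back about the foot, in small arcs, to feel for the prop.

Call:
play_rows --steps '[{"delta_pos": [-0.09, 0, 0.04], "yaw": 0, "jaw": 77}, {"delta_pos": [-0.18, 0, 0.08], "yaw": 0, "jaw": 77}, {"delta_pos": [-0.27, 0, 0.13], "yaw": 0, "jaw": 77}, {"delta_pos": [-0.36, 0, 0.17], "yaw": 0, "jaw": 77}, {"delta_pos": [-0.45, 0, 0.22], "yaw": 0, "jaw": 77}, {"delta_pos": [-0.53, 0, 0.27], "yaw": 0, "jaw": 77}, {"delta_pos": [-0.53, 0, 0.27], "yaw": 0, "jaw": 77}, {"delta_pos": [-0.53, 0, 0.27], "yaw": 0, "jaw": 77}]'

```text
clock: 23.45
eef_pos: [578.1, -254.2, 107.5]
tcp_rot: [-3.142, 0.0, 2.807]
contact_force: [2.3, -1.0, 5.7]
opening: 0.769
grasp_force: 14.6
```

```bash
python3 m.py w20
```

```text
{'clock': np.float64(23.45), 'eef_pos': array([ 578.146, -254.215,  107.546]), 'tcp_rot': array([-3.142,  0.   ,  2.807]), 'contact_force': array([ 2.281, -1.039,  5.741]), 'wrist_torque': array([-0.002, -0.141,  0.005]), 'opening': np.float64(0.769), 'grasp_force': np.float64(14.608)}
tilt deg 58.92 face from [ -8.1 -44.7] to [57.3 63.8] n 20500 27919
TCP hearth 62.6 -3.2 yaw err deg 0.02
strip 4567 z 43.2 A [-13.3   4.8] B [-57.2  50.9]
board 46722 z 25.3 A [-50.3  94. ] B [-91.6 145. ]
tile 7021 z 90.9 A [23.  42.4] B [-35.5  29.4]
```

Call:
play_rows --steps '[{"delta_pos": [-0.03, 0, 0], "yaw": 0, "jaw": 77}, {"delta_pos": [-0.08, 0, 0.01], "yaw": 0, "jaw": 77}, {"delta_pos": [-0.13, 0, 0.03], "yaw": 0, "jaw": 77}, {"delta_pos": [-0.18, 0, 0.06], "yaw": 0, "jaw": 77}, {"delta_pos": [-0.23, 0, 0.08], "yaw": 0, "jaw": 77}, {"delta_pos": [-0.27, 0, 0.1], "yaw": 0, "jaw": 77}, {"delta_pos": [-0.27, 0, 0.1], "yaw": 0, "jaw": 77}, {"delta_pos": [-0.27, 0, 0.1], "yaw": 0, "jaw": 77}]'

```text
clock: 24.3
eef_pos: [580.3, -255.0, 106.3]
tcp_rot: [-3.142, -0.0, 2.807]
contact_force: [1.5, -0.3, 3.3]
opening: 0.768
grasp_force: 14.4
```

```bash
python3 m.py w21
```

```text
{'clock': np.float64(24.3), 'eef_pos': array([ 580.329, -254.99 ,  106.261]), 'tcp_rot': array([-3.142, -0.   ,  2.807]), 'contact_force': array([ 1.503, -0.263,  3.283]), 'wrist_torque': array([ 0.009, -0.022,  0.032]), 'opening': np.float64(0.768), 'grasp_force': np.float64(14.385)}
tilt deg 57.67 face from [ -8.6 -44.6] to [59.1 62.3] n 20871 28151
TCP hearth 65.0 -3.2 yaw err deg 0.02
strip 4631 z 43.2 A [-13.1   4.8] B [-57.3  51. ]
board 48053 z 25.4 A [-50.3  96.4] B [-91.5 145. ]
tile 7073 z 91.8 A [25.4 44.7] B [-35.5  29.5]
```

Good: 57.7° with light forces. Next arc of about 1.3°.

Call:
play_rows --steps '[{"delta_pos": [-0.04, 0, 0.01], "yaw": 0, "jaw": 77}, {"delta_pos": [-0.08, 0, 0.03], "yaw": 0, "jaw": 77}, {"delta_pos": [-0.12, 0, 0.05], "yaw": 0, "jaw": 77}, {"delta_pos": [-0.16, 0, 0.07], "yaw": 0, "jaw": 77}, {"delta_pos": [-0.2, 0, 0.09], "yaw": 0, "jaw": 77}, {"delta_pos": [-0.24, 0, 0.11], "yaw": 0, "jaw": 77}, {"delta_pos": [-0.24, 0, 0.11], "yaw": 0, "jaw": 77}, {"delta_pos": [-0.24, 0, 0.11], "yaw": 0, "jaw": 77}]'

```text
clock: 25.15
eef_pos: [582.5, -255.7, 105.1]
tcp_rot: [3.142, -0.001, 2.807]
contact_force: [-1.4, 0.6, 1.9]
opening: 0.769
grasp_force: 14.0
```

```bash
python3 m.py w22 | head -3
```

```text
{'clock': np.float64(25.15), 'eef_pos': array([ 582.496, -255.71 ,  105.095]), 'tcp_rot': array([ 3.142e+00, -1.000e-03,  2.807e+00]), 'contact_force': array([-1.387,  0.588,  1.93 ]), 'wrist_torque': array([0.032, 0.235, 0.003]), 'opening': np.float64(0.769), 'grasp_force': np.float64(14.007)}
tilt deg 56.49 face from [ -8.9 -44.4] to [60.9 61. ] n 21296 28215
TCP hearth 67.3 -3.1 yaw err deg 0.02
```

Call:
play_rows --steps '[{"delta_pos": [-0.02, 0, 0.01], "yaw": 0, "jaw": 77}, {"delta_pos": [-0.04, 0, 0.02], "yaw": 0, "jaw": 77}, {"delta_pos": [-0.06, 0, 0.03], "yaw": 0, "jaw": 77}, {"delta_pos": [-0.08, 0, 0.04], "yaw": 0, "jaw": 77}, {"delta_pos": [-0.08, 0, 0.04], "yaw": 0, "jaw": 77}, {"delta_pos": [-0.08, 0, 0.04], "yaw": 0, "jaw": 77}, {"delta_pos": [-0.08, 0, 0.04], "yaw": 0, "jaw": 77}, {"delta_pos": [-0.08, 0, 0.04], "yaw": 0, "jaw": 77}]'

```text
clock: 26.0
eef_pos: [583.1, -255.9, 104.8]
tcp_rot: [3.142, -0.001, 2.807]
contact_force: [-4.4, 2.4, 3.2]
opening: 0.766
grasp_force: 14.1
```

```bash
python3 m.py w23; python3 - <<'E'
from h import *
p,d,K,T=grab("side"); a=cv2.resize(p[140:210,225:295,::-1],(400,400),interpolation=cv2.INTER_CUBIC)
b=cv2.imread("pics/w23.png")[40:220,180:380]
cv2.imwrite("pics/v23.png",np.hstack([a,cv2.resize(b,(400,400))]))
E
```

```text
{'clock': np.float64(26.0), 'eef_pos': array([ 583.097, -255.919,  104.804]), 'tcp_rot': array([ 3.142e+00, -1.000e-03,  2.807e+00]), 'contact_force': array([-4.357,  2.41 ,  3.19 ]), 'wrist_torque': array([ 0.252,  0.891, -0.017]), 'opening': np.float64(0.766), 'grasp_force': np.float64(14.135)}
tilt deg 56.15 face from [ -9.  -44.4] to [61.5 60.8] n 21348 28221
TCP hearth 67.9 -3.1 yaw err deg 0.02
strip 4851 z 43.1 A [-13.1   5.2] B [-57.2  51. ]
board 49432 z 25.3 A [-50.2  99.9] B [-91.6 144.9]
tile 7217 z 92.7 A [28.3 47.7] B [-35.6  29.4]
```

View pics/v23.png

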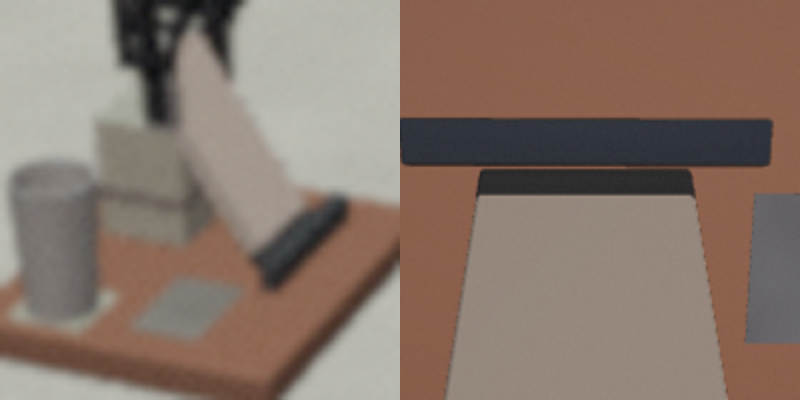

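Left: the tile leans on the prop. Right: the foot edge (586,171) shows a hairline gap of about 1 mm to the strip (row 166). The prop is felt (−5 N, with a torque), so I'll ease back to the strip and then re-lean a touch.

Call:
play_rows --steps '[{"delta_pos": [0.03, 0, -0.02], "yaw": 0, "jaw": 77}, {"delta_pos": [0.06, 0, -0.03], "yaw": 0, "jaw": 77}, {"delta_pos": [0.09, 0, -0.03], "yaw": 0, "jaw": 77}, {"delta_pos": [0.12, 0, -0.03], "yaw": 0, "jaw": 77}, {"delta_pos": [0.15, 0, -0.03], "yaw": 0, "jaw": 77}, {"delta_pos": [0.18, 0, -0.03], "yaw": 0, "jaw": 77}, {"delta_pos": [0.18, 0, -0.03], "yaw": 0, "jaw": 77}, {"delta_pos": [0.18, 0, -0.03], "yaw": 0, "jaw": 77}]'

```text
clock: 26.9
eef_pos: [582.1, -255.6, 105.3]
tcp_rot: [-3.142, 0.001, 2.807]
contact_force: [-0.0, -0.2, -2.0]
opening: 0.775
grasp_force: 13.6
```

```bash
python3 m.py w24|head -3
```

```text
{'clock': np.float64(26.9), 'eef_pos': array([ 582.105, -255.583,  105.306]), 'tcp_rot': array([-3.142e+00,  1.000e-03,  2.807e+00]), 'contact_force': array([-0.024, -0.206, -1.973]), 'wrist_torque': array([-0.087, -0.204,  0.018]), 'opening': np.float64(0.775), 'grasp_force': np.float64(13.65)}
tilt deg 56.34 face from [ -8.9 -44.4] to [61.  60.6] n 21204 28056
TCP hearth 66.8 -3.2 yaw err deg 0.02
```

Call:
play_rows --steps '[{"delta_pos": [0.02, 0, 0], "yaw": 0, "jaw": 77}, {"delta_pos": [0.04, 0, 0], "yaw": 0, "jaw": 77}, {"delta_pos": [0.06, 0, 0], "yaw": 0, "jaw": 77}, {"delta_pos": [0.08, 0, 0], "yaw": 0, "jaw": 77}, {"delta_pos": [0.08, 0, 0], "yaw": 0, "jaw": 77}, {"delta_pos": [0.08, 0, 0], "yaw": 0, "jaw": 77}, {"delta_pos": [0.08, 0, 0], "yaw": 0, "jaw": 77}, {"delta_pos": [0.08, 0, 0], "yaw": 0, "jaw": 77}]'

```text
clock: 27.75
eef_pos: [581.4, -255.4, 105.4]
tcp_rot: [-3.142, 0.001, 2.807]
contact_force: [3.5, -0.5, 1.0]
opening: 0.768
grasp_force: 13.9
```

```bash
python3 m.py w25|head -3
```

```text
{'clock': np.float64(27.75), 'eef_pos': array([ 581.401, -255.372,  105.434]), 'tcp_rot': array([-3.142e+00,  1.000e-03,  2.807e+00]), 'contact_force': array([ 3.507, -0.506,  0.97 ]), 'wrist_torque': array([-0.202, -0.648, -0.046]), 'opening': np.float64(0.768), 'grasp_force': np.float64(13.938)}
tilt deg 56.7 face from [ -8.8 -44.5] to [60.3 60.8] n 21146 28125
TCP hearth 66.1 -3.2 yaw err deg 0.02
```

Call:
play_rows --steps '[{"delta_pos": [-0.02, 0, 0.02], "yaw": 0, "jaw": 77}, {"delta_pos": [-0.04, 0, 0.04], "yaw": 0, "jaw": 77}, {"delta_pos": [-0.06, 0, 0.06], "yaw": 0, "jaw": 77}, {"delta_pos": [-0.08, 0, 0.08], "yaw": 0, "jaw": 77}, {"delta_pos": [-0.1, 0, 0.09], "yaw": 0, "jaw": 77}, {"delta_pos": [-0.11, 0, 0.1], "yaw": 0, "jaw": 77}, {"delta_pos": [-0.11, 0, 0.1], "yaw": 0, "jaw": 77}, {"delta_pos": [-0.11, 0, 0.1], "yaw": 0, "jaw": 77}]'

```text
clock: 28.6
eef_pos: [582.3, -255.7, 104.7]
tcp_rot: [-3.142, 0.0, 2.807]
contact_force: [2.9, -1.4, 7.3]
opening: 0.768
grasp_force: 14.5
```

```bash
python3 m.py w26|head -3
```

```text
{'clock': np.float64(28.6), 'eef_pos': array([ 582.251, -255.679,  104.708]), 'tcp_rot': array([-3.142,  0.   ,  2.807]), 'contact_force': array([ 2.851, -1.428,  7.28 ]), 'wrist_torque': array([-0.076, -0.276, -0.012]), 'opening': np.float64(0.768), 'grasp_force': np.float64(14.477)}
tilt deg 56.21 face from [ -9.  -44.4] to [61.5 61. ] n 21394 28198
TCP hearth 67.0 -3.2 yaw err deg 0.02
```

Call:
play_rows --steps '[{"delta_pos": [-0.02, 0, -0.02], "yaw": 0, "jaw": 77}, {"delta_pos": [-0.03, 0, -0.02], "yaw": 0, "jaw": 77}, {"delta_pos": [-0.04, 0, -0.01], "yaw": 0, "jaw": 77}, {"delta_pos": [-0.05, 0, -0.01], "yaw": 0, "jaw": 77}, {"delta_pos": [-0.06, 0, 0], "yaw": 0, "jaw": 77}, {"delta_pos": [-0.07, 0, 0], "yaw": 0, "jaw": 77}, {"delta_pos": [-0.07, 0, 0], "yaw": 0, "jaw": 77}, {"delta_pos": [-0.07, 0, 0], "yaw": 0, "jaw": 77}]'

```text
clock: 29.45
eef_pos: [582.6, -255.8, 104.5]
tcp_rot: [-3.142, -0.0, 2.807]
contact_force: [1.8, -0.4, 5.5]
opening: 0.769
grasp_force: 14.4
```

```bash
python3 m.py w27|head -3
```

```text
{'clock': np.float64(29.45), 'eef_pos': array([ 582.584, -255.77 ,  104.523]), 'tcp_rot': array([-3.142, -0.   ,  2.807]), 'contact_force': array([ 1.794, -0.412,  5.544]), 'wrist_torque': array([-0.069, -0.131, -0.05 ]), 'opening': np.float64(0.769), 'grasp_force': np.float64(14.381)}
tilt deg 56.05 face from [ -9.1 -44.4] to [62.  61.2] n 21490 28199
TCP hearth 67.4 -3.2 yaw err deg 0.02
```

Call:
play_rows --steps '[{"delta_pos": [-0.02, 0, 0], "yaw": 0, "jaw": 77}, {"delta_pos": [-0.03, 0, 0], "yaw": 0, "jaw": 77}, {"delta_pos": [-0.04, 0, 0.01], "yaw": 0, "jaw": 77}, {"delta_pos": [-0.05, 0, 0.01], "yaw": 0, "jaw": 77}, {"delta_pos": [-0.06, 0, 0.01], "yaw": 0, "jaw": 77}, {"delta_pos": [-0.07, 0, 0.01], "yaw": 0, "jaw": 77}, {"delta_pos": [-0.07, 0, 0.01], "yaw": 0, "jaw": 77}, {"delta_pos": [-0.07, 0, 0.01], "yaw": 0, "jaw": 77}]'

```text
clock: 30.3
eef_pos: [582.8, -255.8, 104.4]
tcp_rot: [-3.142, -0.001, 2.807]
contact_force: [0.6, -0.5, 7.8]
opening: 0.772
grasp_force: 14.5
```

```bash
python3 m.py w28|head -3
```

```text
{'clock': np.float64(30.3), 'eef_pos': array([ 582.761, -255.82 ,  104.36 ]), 'tcp_rot': array([-3.142e+00, -1.000e-03,  2.807e+00]), 'contact_force': array([ 0.585, -0.517,  7.818]), 'wrist_torque': array([ 0.049,  0.146, -0.006]), 'opening': np.float64(0.772), 'grasp_force': np.float64(14.525)}
tilt deg 55.99 face from [ -9.1 -44.4] to [61.6 60.4] n 21420 28172
TCP hearth 67.6 -3.2 yaw err deg 0.02
```

Call:
play_rows --steps '[{"delta_pos": [-0.01, 0, -0.02], "yaw": 0, "jaw": 77}, {"delta_pos": [-0.02, 0, -0.03], "yaw": 0, "jaw": 77}, {"delta_pos": [-0.03, 0, -0.04], "yaw": 0, "jaw": 77}, {"delta_pos": [-0.03, 0, -0.04], "yaw": 0, "jaw": 77}, {"delta_pos": [-0.03, 0, -0.04], "yaw": 0, "jaw": 77}, {"delta_pos": [-0.03, 0, -0.04], "yaw": 0, "jaw": 77}, {"delta_pos": [-0.03, 0, -0.04], "yaw": 0, "jaw": 77}, {"delta_pos": [-0.03, 0, -0.04], "yaw": 0, "jaw": 77}]'

```text
clock: 31.15
eef_pos: [582.8, -255.8, 104.4]
tcp_rot: [3.142, -0.002, 2.807]
contact_force: [-0.5, -0.9, 6.0]
opening: 0.777
grasp_force: 14.3
```

```bash
python3 m.py w29|head -3; python3 - <<'E'
from h import *
b=cv2.imread("pics/w29.png")[70:150,170:390]
p,d,K,T=grab("scene"); a=cv2.resize(p[170:260,110:220,::-1],(600,490),interpolation=cv2.INTER_CUBIC)
cv2.imwrite("pics/v29.png",cv2.resize(b,(792,288),interpolation=cv2.INTER_CUBIC))
E
```

```text
{'clock': np.float64(31.15), 'eef_pos': array([ 582.794, -255.83 ,  104.369]), 'tcp_rot': array([ 3.142e+00, -2.000e-03,  2.807e+00]), 'contact_force': array([-0.546, -0.862,  5.968]), 'wrist_torque': array([-0.002,  0.242, -0.001]), 'opening': np.float64(0.777), 'grasp_force': np.float64(14.319)}
tilt deg 56.0 face from [ -9.1 -44.4] to [61.6 60.3] n 21430 28224
TCP hearth 67.6 -3.2 yaw err deg 0.02
```

View pics/v29.png

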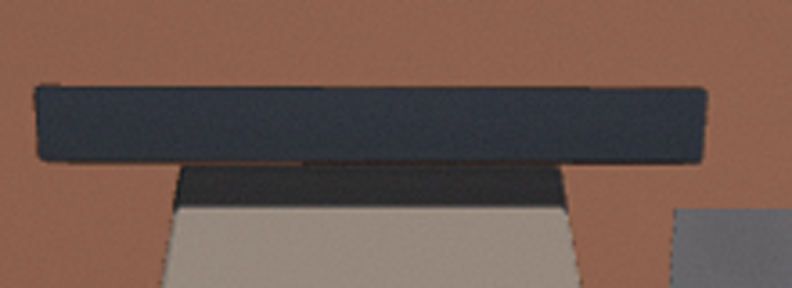

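The foot is snug and square to the strip: foot edge at (370,167), strip's lower edge at row 163, strip centre ~371. I'll take the remaining load off before letting go.

Call:
play_rows --steps '[{"delta_pos": [-0.01, 0, -0.02], "yaw": 0, "jaw": 77}, {"delta_pos": [-0.02, 0, -0.04], "yaw": 0, "jaw": 77}, {"delta_pos": [-0.02, 0, -0.06], "yaw": 0, "jaw": 77}, {"delta_pos": [-0.02, 0, -0.08], "yaw": 0, "jaw": 77}, {"delta_pos": [-0.02, 0, -0.08], "yaw": 0, "jaw": 77}, {"delta_pos": [-0.02, 0, -0.08], "yaw": 0, "jaw": 77}, {"delta_pos": [-0.02, 0, -0.08], "yaw": 0, "jaw": 77}, {"delta_pos": [-0.02, 0, -0.08], "yaw": 0, "jaw": 77}]'

```text
clock: 32.05
eef_pos: [583.1, -255.9, 104.9]
tcp_rot: [3.141, -0.002, 2.807]
contact_force: [-4.7, 1.0, -1.1]
opening: 0.771
grasp_force: 13.6
```

```bash
python3 m.py w30|head -3
```

```text
{'clock': np.float64(32.05), 'eef_pos': array([ 583.143, -255.855,  104.851]), 'tcp_rot': array([ 3.141e+00, -2.000e-03,  2.807e+00]), 'contact_force': array([-4.687,  0.989, -1.145]), 'wrist_torque': array([ 0.234,  0.828, -0.007]), 'opening': np.float64(0.771), 'grasp_force': np.float64(13.587)}
tilt deg 56.04 face from [ -9.1 -44.5] to [61.5 60.4] n 21350 28189
TCP hearth 68.0 -3.1 yaw err deg 0.02
```

Call:
play_rows --steps '[{"delta_pos": [0.02, 0, 0.02], "yaw": 0, "jaw": 77}, {"delta_pos": [0.04, 0, 0.03], "yaw": 0, "jaw": 77}, {"delta_pos": [0.05, 0, 0.04], "yaw": 0, "jaw": 77}, {"delta_pos": [0.05, 0, 0.04], "yaw": 0, "jaw": 77}, {"delta_pos": [0.05, 0, 0.04], "yaw": 0, "jaw": 77}, {"delta_pos": [0.05, 0, 0.04], "yaw": 0, "jaw": 77}, {"delta_pos": [0.05, 0, 0.04], "yaw": 0, "jaw": 77}, {"delta_pos": [0.05, 0, 0.04], "yaw": 0, "jaw": 77}]'

```text
clock: 32.9
eef_pos: [583.2, -255.9, 104.9]
tcp_rot: [3.141, -0.0, 2.807]
contact_force: [-4.7, 2.1, -0.3]
opening: 0.769
grasp_force: 13.7
```

```bash
python3 m.py w31|head -3
```

```text
{'clock': np.float64(32.9), 'eef_pos': array([ 583.203, -255.865,  104.88 ]), 'tcp_rot': array([ 3.141, -0.   ,  2.807]), 'contact_force': array([-4.674,  2.143, -0.307]), 'wrist_torque': array([ 0.3  ,  0.783, -0.054]), 'opening': np.float64(0.769), 'grasp_force': np.float64(13.744)}
tilt deg 56.04 face from [ -9.  -44.3] to [61.6 60.4] n 21362 28245
TCP hearth 67.9 -3.1 yaw err deg 0.02
```

Call:
play_rows --steps '[{"delta_pos": [0.02, 0, 0.01], "yaw": 0, "jaw": 77}, {"delta_pos": [0.04, 0, 0.02], "yaw": 0, "jaw": 77}, {"delta_pos": [0.06, 0, 0.03], "yaw": 0, "jaw": 77}, {"delta_pos": [0.06, 0, 0.03], "yaw": 0, "jaw": 77}, {"delta_pos": [0.06, 0, 0.03], "yaw": 0, "jaw": 77}, {"delta_pos": [0.06, 0, 0.03], "yaw": 0, "jaw": 77}, {"delta_pos": [0.06, 0, 0.03], "yaw": 0, "jaw": 77}, {"delta_pos": [0.06, 0, 0.03], "yaw": 0, "jaw": 77}]'

```text
clock: 33.75
eef_pos: [583.1, -255.9, 104.7]
tcp_rot: [3.142, 0.001, 2.807]
contact_force: [-2.4, 1.4, 3.0]
opening: 0.767
grasp_force: 14.0
```

```bash
python3 m.py w32|head -3
```

```text
{'clock': np.float64(33.75), 'eef_pos': array([ 583.079, -255.855,  104.748]), 'tcp_rot': array([3.142e+00, 1.000e-03, 2.807e+00]), 'contact_force': array([-2.44 ,  1.424,  3.03 ]), 'wrist_torque': array([ 0.347,  0.482, -0.016]), 'opening': np.float64(0.767), 'grasp_force': np.float64(13.97)}
tilt deg 56.06 face from [ -9.1 -44.4] to [61.5 60.5] n 21380 28229
TCP hearth 67.9 -3.1 yaw err deg 0.02
```

Call:
play_rows --steps '[{"delta_pos": [0.02, 0, 0.01], "yaw": 0, "jaw": 77}, {"delta_pos": [0.03, 0, 0.01], "yaw": 0, "jaw": 77.05}, {"delta_pos": [0.03, 0, 0.01], "yaw": 0, "jaw": 77.1}, {"delta_pos": [0.03, 0, 0.01], "yaw": 0, "jaw": 77.15}, {"delta_pos": [0.03, 0, 0.01], "yaw": 0, "jaw": 77.2}, {"delta_pos": [0.03, 0, 0.01], "yaw": 0, "jaw": 77.25}, {"delta_pos": [0.03, 0, 0.01], "yaw": 0, "jaw": 77.3}, {"delta_pos": [0.03, 0, 0.01], "yaw": 0, "jaw": 77.35}]'

```text
clock: 34.6
eef_pos: [582.5, -255.8, 104.3]
tcp_rot: [-3.141, 0.0, 2.807]
contact_force: [-0.1, -0.3, 0.7]
opening: 0.775
grasp_force: 0.2
```

```bash
python3 m.py w33|head -3
```

```text
{'clock': np.float64(34.6), 'eef_pos': array([ 582.518, -255.834,  104.301]), 'tcp_rot': array([-3.141,  0.   ,  2.807]), 'contact_force': array([-0.08 , -0.307,  0.701]), 'wrist_torque': array([ 0.068, -0.065, -0.051]), 'opening': np.float64(0.775), 'grasp_force': np.float64(0.207)}
tilt deg 56.2 face from [ -9.2 -44.9] to [61.1 60.1] n 21492 28282
TCP hearth 67.3 -3.3 yaw err deg 0.02
```

Grip is at zero and the tile has stayed put. Opening fully, then straight up.

Call:
play_rows --steps '[{"delta_pos": [0, 0, 0], "yaw": 0, "jaw": 78}, {"delta_pos": [0, 0, 0], "yaw": 0, "jaw": 80}, {"delta_pos": [0, 0, 0], "yaw": 0, "jaw": 84}, {"delta_pos": [0, 0, 0], "yaw": 0, "jaw": 90}, {"delta_pos": [0, 0, 0], "yaw": 0, "jaw": 96}, {"delta_pos": [0, 0, 0], "yaw": 0, "jaw": 96}, {"delta_pos": [0, 0, 0], "yaw": 0, "jaw": 96}, {"delta_pos": [0, 0, 0], "yaw": 0, "jaw": 96}]'

```text
clock: 35.45
eef_pos: [582.5, -255.7, 104.5]
tcp_rot: [-3.142, 0.0, 2.807]
contact_force: [-0.4, 0.4, 0.9]
opening: 0.961
grasp_force: 0.0
```

Call:
play_rows --steps '[{"delta_pos": [0, 0, -0.5], "yaw": 0, "jaw": 96}, {"delta_pos": [0, 0, -1.5], "yaw": 0, "jaw": 96}, {"delta_pos": [0, 0, -3], "yaw": 0, "jaw": 96}, {"delta_pos": [0, 0, -5], "yaw": 0, "jaw": 96}, {"delta_pos": [0, 0, -8], "yaw": 0, "jaw": 96}, {"delta_pos": [0, 0, -11], "yaw": 0, "jaw": 96}, {"delta_pos": [0, 0, -13], "yaw": 0, "jaw": 96}, {"delta_pos": [0, 0, -14], "yaw": 0, "jaw": 96}]'

```text
clock: 36.25
eef_pos: [583.6, -256.2, 248.3]
tcp_rot: [-3.141, 0.005, 2.807]
contact_force: [0.4, -0.5, -0.5]
opening: 0.955
grasp_force: 0.0
```

```bash
python3 m.py w34; python3 - <<'E'
from h import *
o=[cv2.resize(cv2.imread("pics/w34.png"),(400,300))]
for n,(y0,y1,x0,x1) in [("side",(140,210,215,308)),("scene",(170,260,100,220))]:
    p,d,K,T=grab(n); o.append(cv2.resize(p[y0:y1,x0:x1,::-1],(400,300),interpolation=cv2.INTER_CUBIC))
o.append(np.zeros_like(o[0]))
cv2.imwrite("pics/fin.png",np.vstack([np.hstack(o[:2]),np.hstack(o[2:])]))
E
```

```text
{'clock': np.float64(36.25), 'eef_pos': array([ 583.599, -256.174,  248.298]), 'tcp_rot': array([-3.141,  0.005,  2.807]), 'contact_force': array([ 0.381, -0.461, -0.47 ]), 'wrist_torque': array([-0.003, -0.013,  0.034]), 'opening': np.float64(0.955), 'grasp_force': np.float64(0.0)}
tilt deg -35.08 face from [-19.8 106.8] to [-7.5 98.2] n 624 1356
TCP hearth 68.7 -3.3 yaw err deg 0.02
strip 1766 z 43.8 A [-12.8   5.6] B [-57.   51.5]
board 22815 z 26.1 A [-49.6 145. ] B [-92.  144.9]
tile 1890 z 94.8 A [30.3 49.1] B [-35.4  29.7]
```

View pics/fin.png

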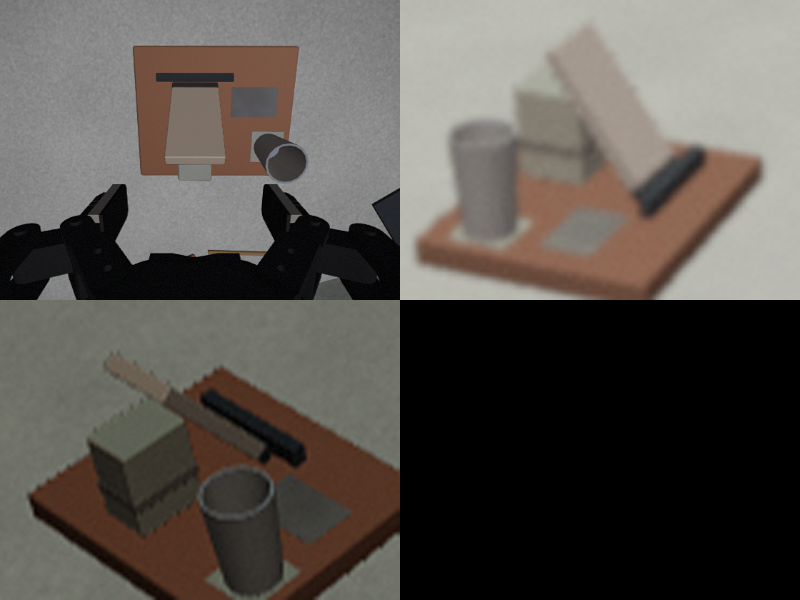

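All three views show the tile leaning on the prop with its foot at the strip. It is centred (tile −2.8, strip −2.8 mm) and the beaker stands undisturbed at wrist (280,158).

```bash
python3 -c "
from rig import r
print(r.sign_off())"
```

```text
the job is handed in; nothing more can be done
None
```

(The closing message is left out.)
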